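# Turn an opened phone over in its rotary repair cradle

### The job

The phone clamped in the rotary cradle under the magnifier has its dark display up, and we need to get at its insides. Draw the red index bolt back, turn the frame half a turn so that the phone's open back (battery and board) lies level on top, and lock it there again with the bolt fully home and its spring tongue clicked into the notch. Turn the frame by its rods without pressing on the phone or knocking the magnifier, and leave the tools and parts lying about where they are.

Things in the scene. Friction and masses are not known exactly. Their poses are not given: they have to be found in the camera images.
- cradle: Fixed rotary repair cradle. Origin on the worktop under its middle; x from its front (robot side) to its back, y along the pivot axis, z up. Grey base 210 x 300 mm (x -100 to 110), top at z = 14 mm. Two aluminium posts at y = +-113 mm, 32 x 10 mm, tops at z = 156 mm, carry the frame; nothing stands between them below it.
- pivot (a point): Middle of the frame's level pivot axis, at cradle x = 0, y = 0, z = 140 mm; axes of the cradle (the pivot axis is y). The swinging frame has two rods along y at 82 mm from the axis, joined by flat end bars at y = +-97 mm (180 mm long, 14 mm high, 8 mm thick); it sweeps a circle of radius 90 mm.
- frame (a joint): Angle of the frame (rad) about the cradle's +y: 0 at the start (display up, orange rod in front), growing as the front rod goes up and over to the back; it turns either way, so +pi or -pi is the half turn. A drag of about 0.07 N m holds it where it is left. Its index wheel (radius 32 mm, at y = -133 mm) has two notches, so the bolt locks it at 0 and +-pi with +-0.03 rad of play.
- rod_orange (a point): Middle of the rod with the orange sleeve, on the rod's axis; the front rod at the start. Sleeve 11 mm in diameter, 110 mm long; bare steel rod 8 mm beyond it. Axes of the frame: y along the rod, x from the orange to the blue rod. 45 mm are open between rod and phone for a finger. Being round, the rod can turn between the pads.
- rod_blue (a point): Middle of the rod with the blue sleeve, of the same size, on the other side of the axis; the back rod at the start.
- phone: Opened phone, 157 x 74 x 8.5 mm, clamped by its short ends in the frame with its length along the pivot axis. Origin at the middle of its display face; its z axis points out of the open back (battery and circuit board showing): down at the start, up at the end.
- magnifier: Ring-lamp magnifier fixed to the cradle, on a gooseneck that rises at the cradle's back left (x 85 to 180, y -5 to 130 mm). This origin and axes are the cradle's; for the lamp see point lens.
- lens (a point): Middle of the underside of the magnifier's lamp, a disc 136 mm across and 16 mm thick, at cradle x = 65, y = 0, z = 395 mm. A hand pointing straight down over the middle or back half of the frame would strike it: come in from the front with the tool leaning 30 to 45 degrees, fingers forward and down.
- bolt_knob (a point): Middle of the index bolt's upright red knob, a cylinder 15.6 mm in diameter, z from 154 to 182 mm (this point: 168 mm), outside the right post at cradle x = -74, y = -133 mm when home; axes of the cradle. Can be pinched across along y from above; the rods' and end bars' ends at y = -101 mm are the nearest things beside it.
- bolt (a joint): Travel of the bolt's slider (m): 0 = home (toward the wheel, cradle +x), 0.014 = fully drawn, 14 mm toward cradle -x. It drags with about 6 N and stays where it is left.
- tongue (a joint): Travel of the brass spring tongue back into the bolt (m): 0 = fully out, 0.011 = pushed right in; a spring of 2 to 4 N drives it out. With the bolt home over a notch it reads 0 and the frame is locked. With the bolt home over the plain rim it reads about 0.008 and rides there until the frame is turned to where the tongue clicks into a notch and stops the frame.
- tweezers: Bystander: steel tweezers, 124 mm, lying in front of the cradle.
- pry_tool: Bystander: black nylon pry stick, 151 mm, lying in front of the cradle.
- screwdriver_blue: Bystander: blue screwdriver, 134 mm, lying in front of the cradle.
- charger: Bystander: white plug-in charger, 82 x 46 x 28 mm, right of the cradle.
- solder_reel: Bystander: blue reel of solder, 40 mm high, left of the cradle.
- flux_syringe: Bystander: amber flux syringe, 114 mm, left of the cradle.

How it is judged (in metres and radians):
On the way, in this order (a step that is already met when the one before it is completed fails the run):
1. the bolt is drawn back clear of the wheel (value of joint bolt above 0.009 m), for 0.2 s.
2. the frame is turned over so that the open back faces up (angle between phone's own z axis and vertical below 0.7 rad), for 0.2 s.
At the end, for the whole second after the job is handed in: The phone's open back faces up, level within 0.09 rad; the bolt is home within 2 mm and the tongue fully out in the notch within 3 mm; the frame is at rest (angle between phone's own z axis and vertical below 0.09 rad and value of joint bolt below 0.002 m and value of joint tongue below 0.003 m and velocity of joint frame between -0.08 and 0.08 rad/s); the robot touches nothing.
It fails at once if the phone is pressed by the robot (over 3 N) (contact force between any of the fingers, the arm and phone above 3 N).
It fails at once if the magnifier is struck (over 3 N) (contact force between any of the fingers, the arm and magnifier above 3 N).
It fails at once if a tool or part lying about is moved by more than 25 mm (distance of any of tweezers, pry_tool, screwdriver_blue, charger, solder_reel, flux_syringe from where it was at the start of the episode above 0.025 m).
It also fails if it takes over 67 s, if anything falls off the work surface, if the arm or the gripper's body presses on something with over 40 N, if the wrist force passes 120 N, or if a joint passes its speed limit or range.

### The arm

A 6-joint arm with a two-finger parallel gripper is mounted at the origin on a cart in front of the work surface, level with it; the furniture and walls round the work are solid. World frame = base frame: x ahead of the robot, y to its left, z up, the work surface at z = 0. Lengths are in mm, angles in rad, forces in N, time in s.
With the tool pointing down it reaches from about 350 to 775 mm from the base axis. Payload 7.3 kg.
Tool frame: the origin (TCP) lies at the very end of the fingers, on their centre line; the grasp point (between the pads) lies 19 mm behind it; z points along the fingers, y is the line along which they close (so a half turn about z gives the same grasp; the last joint's range is limited). The gripper opens to 92 mm and grips with 3 to 60 N. Pads are 19 mm wide; open, the fingers measure 130 mm over their backs; the gripper's body (75 mm by 190 mm) begins 47 mm behind the grasp point.
Start: joints at [1.058, 0.342, 1.524, -0, 1.275, -0.146], TCP at [188.268, 490.102, 226.741] pointing down, gripper open.
Joint ranges: [-2.53, 2.53], [-0.77, 2.02], [0.04, 2.7], [-1, 4.14], [0.28, 2.66], [-3.11, 3.11]. Speed limits (rad/s): [2.57, 2.57, 3.14, 3.14, 3.14, 3.14].

### API

Orientations are given as [roll, pitch, yaw] about the fixed x, y, z axes, in that order (R = Rz(yaw) Ry(pitch) Rx(roll)).
In Python, from plant import get_obs, vision, workorder gives the robot as it stands.
- The arm moves only by the shell command python3 -m pendant 'ROWS' [OPENING]. ROWS is a JSON object of lists of equal length, an entry for each row: "dp": the shift along the tool's x, y, z in m, a list of three; "rotation": the turn, a rotation vector about the tool's x, y, z in rad, a list of three. A call has 1 to 8 rows; each row is the pose to reach, as a shift and turn from the pose commanded when the call began, along the tool's axes at that moment; what a row does not reach only later rows make up. A row lasts 1/8 s, in which the tool goes at most 62.5 mm and 10.7 degrees, less where a joint would pass 70% of its speed; a pose out of reach is approached as far as the arm can. A call with a gripper value outside its range is refused whole. OPENING is the finger opening in m, from 0 to 0.0918, set as the call begins (- or left out, the last holds). The fingers move at their own pace and stop on an object; the grip force is fixed at half the most. Time passes only in rows, so rows that repeat a pose let the fingers close. It gives the time, the measured TCP pose, the force, the opening and the grip force at its end, in the units of the state.
- get_obs(): the state, without advancing time (a new reading comes with each control period).
- vision.capture(name): name is "side" or "top" or "wrist"; returns a dict with "pixels" (400x640x3 uint8, red, green, blue), "vfov" (degrees; the focal length in pixels is half the picture's height over the tangent of half this angle, whatever the lens; pixels are square), "cx", "cy" (the principal point, pixels), "pose" (4x4, takes a point from camera to world coordinates); the wrist camera has in their place "T_tool_cam" (4x4, takes a point from camera to tool coordinates, whose origin is the TCP and whose axes are the flange's). Camera axes: x right, y up, looking along -z (the intrinsics and any distortion apply to the point x, -y, -z); pixel columns grow to the right and rows downward; lengths in mm; the calibration is good to about 2 mm. A picture is of the moment at which its call begins: read the wrist's pose just before it. There is no depth.
- workorder.close_job(): hands the job in; it is judged then, once.
The state is a dict: "time": time; "joint_positions": joint angles; "dq": joint speeds; "tau": joint torques, N m; "tool_pos": TCP position; "tcp_rot": TCP orientation; "contact_force": force on the tool from outside, world axes, zero at the start; "moment": the same for the moment, N m; "grip_width": finger opening in mm; "finger_force": force on a finger pad.
Only numpy, scipy, OpenCV 4.12 (cv2) and the standard library are available. Lean on these libraries where they do the work, as an engineer would, in place of code of your own. Each camera call takes 0.05 s, during which the arm holds its last target. There are 200 camera calls.

## Working session

There is one attempt and no reset: what is moved stays moved. The work goes in short steps, Python scripts to look and compute and a shell command to move; the robot and the scene stay as the last step left them, time stands still between calls to the robot, and variables do not carry over. Pictures are saved under pics/ and viewed, at most 10 in all, crops included, and the job is handed in when it is done.

```bash
ls; mkdir -p pics; python3 - <<'E'
from plant import get_obs, vision
import cv2,numpy as np
o=get_obs();print(o)
for n in ("side","top"):
    c=vision.capture(n);print(n,{k:(np.round(v,3).tolist() if k!='x' else 0) for k,v in c.items() if k!='pixels'})
    np.save(f'pics/{n}0.npy',c['pixels']);cv2.imwrite(f'pics/{n}0.png',c['pixels'][:,:,::-1])
E
```

```text
pics
{'time': 0.0, 'joint_positions': array([ 1.05798117e+00,  3.42732049e-01,  1.52505704e+00,  1.15835963e-06,
        1.27537205e+00, -1.46007031e-01]), 'dq': array([ 0.00022611, -0.000458  ,  0.0008403 , -0.00134619,  0.00040408,
       -0.00043894]), 'tau': array([-2.69729033e-03, -4.31249321e+01, -2.44215631e+01,  7.14535592e-02,
        5.60801430e-02, -9.43563828e-05]), 'tool_pos': array([188.05991457, 489.71408685, 226.02614947]), 'tcp_rot': array([-3.14004102e+00, -2.29292911e-04,  2.77478401e+00]), 'contact_force': array([-0.774778  , -0.3112493 ,  0.30047821]), 'moment': array([-0.02381271,  0.02566788, -0.00990373]), 'finger_force': 0.0, 'grip_width': 91.85033670141821}
side {'vfov': 56.927, 'cx': 320.812, 'cy': 194.86, 'pose': [[0.186, 0.552, -0.813, -245.61], [-0.982, 0.097, -0.159, -84.614], [-0.009, 0.828, 0.56, 783.092], [0.0, 0.0, 0.0, 1.0]]}
top {'vfov': 44.832, 'cx': 319.27, 'cy': 203.567, 'pose': [[-0.022, 0.984, -0.175, 307.036], [-0.999, -0.017, 0.03, 115.766], [0.026, 0.175, 0.984, 1437.294], [0.0, 0.0, 0.0, 1.0]]}
```

View pics/side0.png

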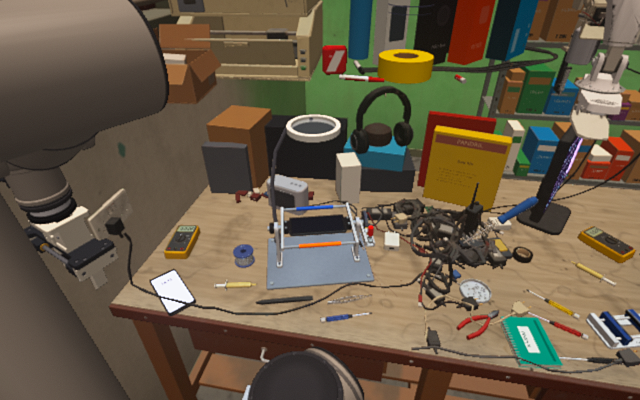

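View pics/top0.png

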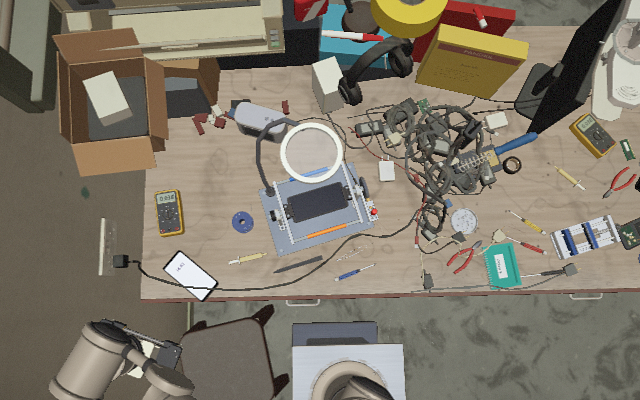

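The cradle is near (320,210) in the top view, yawed, with the red knob at about (374,211). In the side view the knob is at (371,231). I'll enlarge both.

```bash
python3 - <<'E'
import cv2,numpy as np
a=np.load('pics/top0.npy');b=np.load('pics/side0.npy')
A=cv2.resize(a[110:260,250:390],None,fx=4,fy=4,interpolation=cv2.INTER_CUBIC)
B=cv2.resize(b[185:295,255:385],None,fx=5,fy=5,interpolation=cv2.INTER_CUBIC)
cv2.imwrite('pics/ca.png',A[:,:,::-1]);cv2.imwrite('pics/cb.png',B[:,:,::-1])
E
```

```text
(no output)
```

View pics/ca.png

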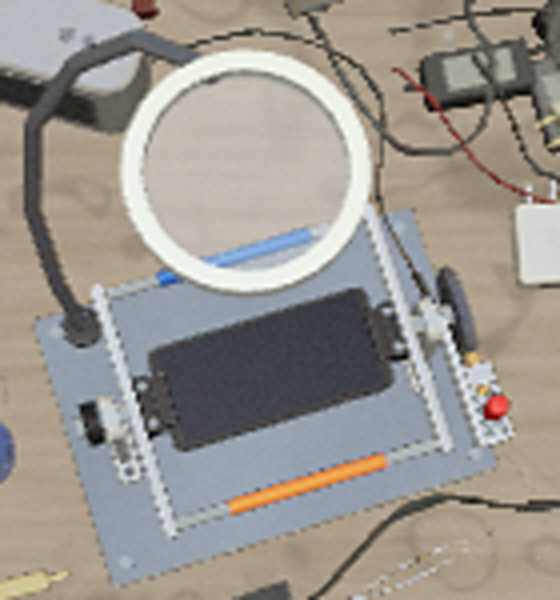

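View pics/cb.png

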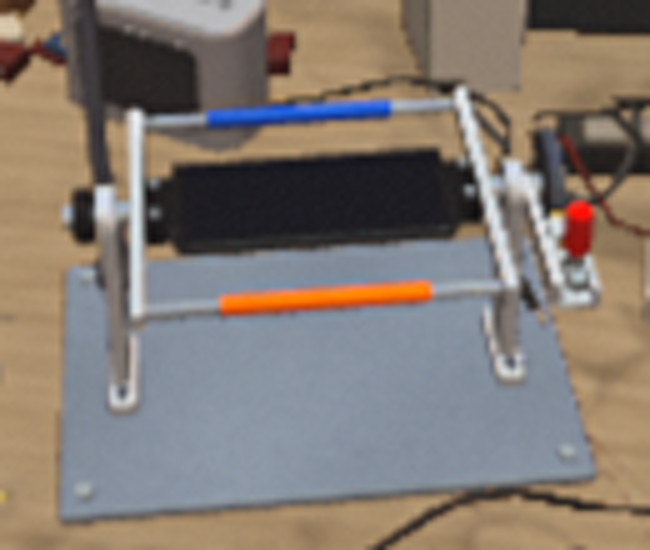

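Both crops show sleeve ends, knob and base corners clearly. I'll fit the cradle's x, y and yaw from them.

```bash
cat > h.py <<'E'
import numpy as np, json
from scipy.spatial.transform import Rotation as R
from plant import get_obs, vision
CAM={'side':(56.927,320.812,194.86),'top':(44.832,319.27,203.567)}
def proj(P,c):
    T=np.asarray(c['pose']);f=200/np.tan(np.radians(c['vfov'])/2)
    q=(np.asarray(P)-T[:3,3])@T[:3,:3]
    return np.c_[c['cx']-f*q[:,0]/q[:,2], c['cy']+f*q[:,1]/q[:,2]]
def world(P,p): # p = x,y,yaw
    return R.from_euler('z',p[2]).apply(P)+[p[0],p[1],0]
def goal(kind,g,L,p,back=0.):
    """grasp point g (cradle, mm), lean L deg; returns TCP pos and R in world. back: mm retreated along tool z"""
    L=np.radians(L);z=np.array([np.sin(L),0,-np.cos(L)])
    x=np.array([0,1.,0]) if kind=='rod' else np.array([np.cos(L),0,np.sin(L)])
    Rt=np.c_[x,np.cross(z,x),z];Y=R.from_euler('z',p[2])
    return world(np.asarray(g)+z*(19-back),p),Y*R.from_matrix(Rt)
def rows(goals):
    o=get_obs();R0=R.from_euler('xyz',o['tcp_rot'])
    for t,Rt in goals:
        print(np.round(R0.inv().apply(t-o['tool_pos'])/1000,4).tolist(),np.round((R0.inv()*Rt).as_rotvec(),3).tolist())
def state(p):
    o=get_obs();R0=R.from_euler('xyz',o['tcp_rot']);z=R0.apply([0,0,1])
    g=R.from_euler('z',-p[2]).apply(o['tool_pos']-19*z-[p[0],p[1],0])
    print('t',round(o['time'],2),'grasp(cradle)',g.round(1),'F',np.round(o['contact_force'],1),'w',round(o['grip_width'],1),'ff',round(float(o['finger_force']),1),'q',o['joint_positions'].round(2))
try: P=np.load('p.npy')
except Exception: P=None
E
python3 - <<'E'
from h import *
from scipy.optimize import least_squares
t,s=vision.capture('top'),vision.capture('side')
C=[(-82,55,140),(-82,-55,140),(82,55,140),(82,-55,140),(-74,-133,182),(-100,150,14),(-100,-150,14),(110,150,14)]
a=np.array([(232,507),(385,461),(160,280),(312,235),(496,406),(115,585),(497,468),(38,318)])/4+[249.6,109.6]
b=np.array([(219,304),(431,291),(207,118),(390,108),(579,209),(58,520),(594,478),(65,268)])/5+[254.6,184.6]
C=np.array(C,float)
f=lambda p:np.r_[proj(world(C,p),t)-a,proj(world(C,p),s)-b].ravel()
r=least_squares(f,[500,0,.28],loss='soft_l1');print(r.x,r.fun.reshape(-1,2).round(1).tolist())
for n,c,px in(('t',t,a),('s',s,b)):
    q=least_squares(lambda p:(proj(world(C,p),c)-px).ravel(),r.x);print(n,q.x)
np.save('p.npy',r.x)
p=r.x
print(world(np.array([[-74,-133,168],[-82,0,140],[82,0,140.]]),p).round(0))
K=[-74,-133,172]
rows([goal('bolt',[-74,-133,300],20,p),goal('bolt',K,20,p)])
E
```

```text
[5.41414959e+02 8.16007104e+01 2.80035638e-01] [[-0.6, 0.4], [0.1, -0.0], [-0.2, 0.1], [0.1, 0.0], [0.8, 0.1], [-0.8, 1.0], [0.9, 0.2], [-1.4, 0.4], [0.1, 0.2], [-0.2, -0.2], [0.1, 0.2], [0.5, -0.1], [0.1, -0.2], [-0.4, -1.4], [1.0, -1.3], [0.2, -1.3]]
t [5.42236958e+02 8.11472834e+01 2.76642603e-01]
s [5.39245489e+02 8.17496142e+01 2.84030261e-01]
[[507. -67. 168.]
 [463.  59. 140.]
 [620. 104. 140.]]
[-0.5025, -0.4013, -0.0556] [-0.435, 0.147, 2.463]
[-0.5025, -0.4012, 0.0724] [-0.435, 0.147, 2.463]
```

```bash
sed -i "s/else np.array(\[np.cos(L),0,np.sin(L)\])/else -np.array([np.cos(L),0,np.sin(L)])/" h.py; python3 -c "
from h import *
rows([goal('bolt',[-74,-133,240],20,P)])"
```

```text
[-0.5025, -0.4012, 0.0044] [-0.114, -0.337, -0.64]
```

```bash
python3 -m pendant '{"dp":[[-0.05,-0.04,-0.05],[-0.1,-0.08,-0.06],[-0.14,-0.11,-0.06],[-0.19,-0.15,-0.06],[-0.23,-0.18,-0.06],[-0.28,-0.22,-0.06],[-0.32,-0.26,-0.06],[-0.37,-0.3,-0.06]],"rotation":[[0,0,-0.1],[0,0,-0.2],[0,-0.1,-0.3],[0,-0.15,-0.4],[-0.05,-0.2,-0.5],[-0.08,-0.26,-0.56],[-0.1,-0.3,-0.6],[-0.114,-0.337,-0.64]]}' 0.03
python3 -c "
from h import *
state(P)
rows([goal('bolt',[-74,-133,240],20,P)])"
```

```text
time: 1.2
tool_pos: [425.4, 77.0, 287.2]
tcp_rot: [3.141, 0.352, -2.86]
contact_force: [0.5, 0.2, 0.6]
grip_width: 30.2
finger_force: 0.0
t 1.2 grasp(cradle) [-119.3   27.6  305. ] F [0.5 0.2 0.6] w 30.2 ff 0.0 q [-0.09 -0.08  1.91  0.15  0.99 -2.01]
[-0.0198, -0.1607, 0.0765] [0.001, 0.003, 0.001]
```

```bash
python3 -m pendant '{"dp":[[-0.007,-0.054,0.026],[-0.014,-0.108,0.052],[-0.02,-0.161,0.076],[-0.02,-0.161,0.076],[-0.02,-0.161,0.076]],"rotation":[[0,0,0],[0,0,0],[0,0,0],[0,0,0],[0,0,0]]}'
python3 - <<'E'
from h import *
import cv2
state(P)
rows([goal('bolt',[-74,-133,172],20,P)])
o=get_obs();c=vision.capture('wrist');T=np.asarray(c['T_tool_cam']);R0=R.from_euler('xyz',o['tcp_rot']).as_matrix()
W=np.eye(4);W[:3,:3]=R0@T[:3,:3];W[:3,3]=R0@T[:3,3]+o['tool_pos'];c['pose']=W
k=world(np.array([[-74,-133,182.],[-74,-133,154]]),P);px=proj(k,c);print(px,T.round(2).tolist())
im=c['pixels'].copy()
for u,v in px: cv2.drawMarker(im,(int(u),int(v)),(0,255,0),cv2.MARKER_CROSS,12,1)
cv2.imwrite('pics/w1.png',im[:,:,::-1])
E
```

```text
time: 1.82
tool_pos: [512.4, -63.4, 221.7]
tcp_rot: [3.139, 0.349, -2.863]
contact_force: [0.1, 0.4, 0.3]
grip_width: 30.4
finger_force: 0.0
t 1.82 grasp(cradle) [ -74.4 -131.3  239.5] F [0.1 0.4 0.3] w 30.4 ff 0.0 q [-0.41  0.17  1.83  0.29  0.89 -2.41]
[0.0227, -0.0018, 0.0636] [0.002, -0.0, -0.001]
[[314.25233894 201.59433028]
 [314.3260692  177.68306745]] [[-0.0, 0.95, 0.31, 83.44], [1.0, 0.0, 0.0, -0.55], [-0.0, 0.31, -0.95, -157.54], [0.0, 0.0, 0.0, 1.0]]
```

View pics/w1.png

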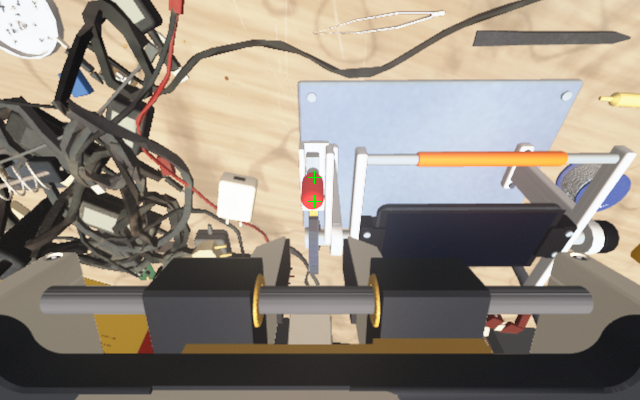

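The marked knob prediction (314, 178–202) falls on the red knob at (312,190), so the fit is good. Descend and pinch.

```bash
python3 -m pendant '{"dp":[[0.008,-0.001,0.021],[0.015,-0.002,0.042],[0.023,-0.002,0.064],[0.023,-0.002,0.064]],"rotation":[[0,0,0],[0,0,0],[0,0,0],[0,0,0]]}'
python3 -m pendant '{"dp":[[0,0,0],[0,0,0],[0,0,0],[0,0,0]],"rotation":[[0,0,0],[0,0,0],[0,0,0],[0,0,0]]}' 0.008
python3 -c "
from h import *
state(P)
rows([goal('bolt',[-74-16,-133,172],20,P),goal('bolt',[-74,-133,172],20,P)])"
```

```text
time: 2.38
tool_pos: [512.6, -63.7, 153.5]
tcp_rot: [3.139, 0.348, -2.861]
contact_force: [-0.3, 0.4, 0.6]
grip_width: 29.9
finger_force: 0.0
time: 2.88
tool_pos: [514.5, -65.6, 155.3]
tcp_rot: [-3.141, 0.352, -2.862]
contact_force: [-2.0, -0.1, 6.7]
grip_width: 14.6
finger_force: 30.0
t 2.88 grasp(cradle) [ -73.1 -134.   173.1] F [-2.  -0.1  6.7] w 14.6 ff 30.0 q [-0.41  0.26  1.93  0.35  0.71 -2.5 ]
[0.0163, 0.001, -0.0047] [-0.0, 0.003, -0.0]
[0.0013, 0.001, 0.0008] [-0.0, 0.003, -0.0]
```

```bash
python3 -m pendant '{"dp":[[0.003,0,-0.001],[0.006,0,-0.002],[0.009,0,-0.003],[0.012,0,-0.004],[0.0145,0,-0.005],[0.0145,0,-0.005],[0.0145,0,-0.005]],"rotation":[[0,0,0],[0,0,0],[0,0,0],[0,0,0],[0,0,0],[0,0,0],[0,0,0]]}'
python3 -c "
from h import *
state(P)"
```

```text
time: 3.75
tool_pos: [500.9, -69.6, 155.4]
tcp_rot: [-3.141, 0.354, -2.862]
contact_force: [6.4, 4.7, 4.0]
grip_width: 14.6
finger_force: 30.0
t 3.75 grasp(cradle) [ -87.3 -134.1  173.2] F [6.4 4.7 4. ] w 14.6 ff 30.0 q [-0.44  0.24  1.96  0.36  0.7  -2.53]
```

```bash
python3 -m pendant '{"dp":[[0,0,0],[0,0,0],[-0.01,0,-0.028],[-0.024,0,-0.066],[-0.024,0,-0.066]],"rotation":[[0,0,0],[0,0,0],[0,0,0],[0,0,0],[0,0,0]]}' 0.028
python3 - <<'E'
from h import *
import cv2
state(P)
o=get_obs();c=vision.capture('wrist');T=np.asarray(c['T_tool_cam']);R0=R.from_euler('xyz',o['tcp_rot']).as_matrix()
W=np.eye(4);W[:3,:3]=R0@T[:3,:3];W[:3,3]=R0@T[:3,3]+o['tool_pos'];c['pose']=W
im=c['pixels']
hsv=cv2.cvtColor(im,cv2.COLOR_RGB2HSV);m=((hsv[...,0]<4)|(hsv[...,0]>176))&(hsv[...,1]>200)&(hsv[...,2]>90)
n,l,s,ce=cv2.connectedComponentsWithStats(m.astype(np.uint8));i=1+s[1:,4].argmax();print('red',s[i],ce[i])
for d in(0,14):
    print(d,proj(world(np.array([[-74-d,-133,182.],[-74-d,-133,168]]),P),c).round(0).tolist())
# grip 1 goals
L=45
rows([goal('rod',[-82,0,140],L,P,90),goal('rod',[-82,0,140],L,P)])
E
```

```text
time: 4.38
tool_pos: [500.1, -70.4, 226.7]
tcp_rot: [-3.139, 0.354, -2.861]
contact_force: [-0.5, -0.4, -0.5]
grip_width: 27.7
finger_force: 0.0
t 4.38 grasp(cradle) [ -88.3 -134.7  244.5] F [-0.5 -0.4 -0.5] w 27.7 ff 0.0 q [-0.44  0.14  1.85  0.29  0.89 -2.44]Traceback (most recent call last):
  File "<stdin>", line 8, in <module>
ValueError: attempt to get argmax of an empty sequence
```

```bash
cat >> h.py <<'E'
def wrist():
    o=get_obs();c=vision.capture('wrist');T=np.asarray(c['T_tool_cam']);R0=R.from_euler('xyz',o['tcp_rot']).as_matrix()
    W=np.eye(4);W[:3,:3]=R0@T[:3,:3];W[:3,3]=R0@T[:3,3]+o['tool_pos'];c['pose']=W;return c
def blob(im,f):
    import cv2
    r,g,b=[im[...,k].astype(int) for k in range(3)]
    n,l,s,ce=cv2.connectedComponentsWithStats(f(r,g,b).astype(np.uint8));i=1+s[1:,4].argmax();return s[i],ce[i].round(1)
E
python3 - <<'E'
from h import *
c=wrist();print(blob(c['pixels'],lambda r,g,b:(r>110)&(g<r*.35)&(b<r*.4)))
for d in(0,14):
    print(d,proj(world(np.array([[-74-d,-133,182.],[-74-d,-133,168]]),P),c).round(0).tolist())
for L in(45,):rows([goal('rod',[-82,0,140],L,P,90),goal('rod',[-82,0,140],L,P)])
E
```

```text
(array([145, 336,  11,  17,  98], dtype=int32), array([150.9, 346.6]))
0 [[318.0, 215.0], [318.0, 203.0]]
14 [[318.0, 199.0], [318.0, 187.0]]
[0.0575, 0.1334, 0.0146] [-0.341, -0.343, 1.543]
[0.0195, 0.1333, 0.0962] [-0.341, -0.343, 1.543]
```

```bash
python3 - <<'E'
from h import *
import cv2
im=wrist()['pixels'];cv2.imwrite('pics/w2.png',cv2.resize(im[100:300,220:460],None,fx=3,fy=3)[:,:,::-1])
E
```

```text
(no output)
```

View pics/w2.png

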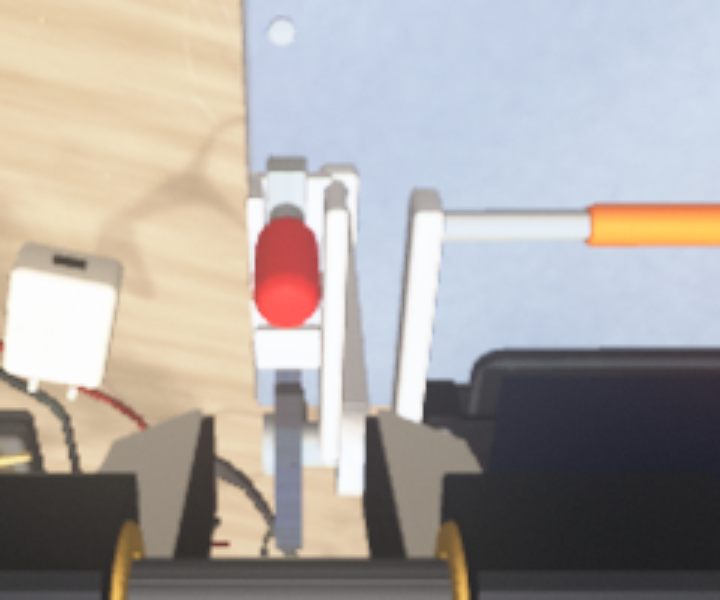

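The bolt is drawn: the knob's top is at about (316,200) in the full picture, matching the 14 mm prediction (318,199). Now to the orange rod.

```bash
python3 -m pendant '{"dp":[[0.02,0.01,-0.02],[0.03,0.03,-0.03],[0.04,0.05,-0.03],[0.05,0.07,-0.03],[0.06,0.09,-0.02],[0.06,0.11,-0.01],[0.06,0.133,0],[0.057,0.133,0.015]],"rotation":[[-0.04,-0.04,0.18],[-0.08,-0.08,0.36],[-0.12,-0.12,0.54],[-0.16,-0.16,0.72],[-0.2,-0.2,0.9],[-0.24,-0.24,1.08],[-0.28,-0.28,1.26],[-0.32,-0.32,1.44]]}' 0.024
python3 -c "
from h import *
state(P)
rows([goal('rod',[-82,0,140],45,P,60),goal('rod',[-82,0,140],45,P,5)])"
```

```text
time: 5.52
tool_pos: [413.9, 45.9, 188.9]
tcp_rot: [2.383, 0.055, 1.944]
contact_force: [2.2, -0.4, 1.2]
grip_width: 24.4
finger_force: 0.0
t 5.53 grasp(cradle) [-145.5    0.5  202.7] F [ 2.2 -0.4  1.2] w 24.4 ff 0.0 q [-0.49 -0.07  2.45  1.28  0.54 -1.96]
[-0.0018, 0.0016, 0.0292] [-0.025, -0.026, 0.105]
[-0.0033, 0.0029, 0.0841] [-0.025, -0.026, 0.105]
```

```bash
python3 -m pendant '{"dp":[[-0.001,0.001,0.014],[-0.002,0.002,0.029],[-0.003,0.003,0.05],[-0.003,0.003,0.07],[-0.003,0.003,0.084],[-0.003,0.003,0.084]],"rotation":[[-0.012,-0.013,0.05],[-0.025,-0.026,0.105],[-0.025,-0.026,0.105],[-0.025,-0.026,0.105],[-0.025,-0.026,0.105],[-0.025,-0.026,0.105]]}' 0.024
python3 -c "
from h import *
import cv2
state(P)
rows([goal('rod',[-82,0,140],45,P,5)])
cv2.imwrite('pics/w3.png',wrist()['pixels'][:,:,::-1])"
```

```text
time: 6.28
tool_pos: [472.7, 61.3, 129.9]
tcp_rot: [2.359, 0.002, 1.856]
contact_force: [-0.8, 0.1, -0.7]
grip_width: 24.0
finger_force: 0.0
t 6.28 grasp(cradle) [-85.   -0.5 143.4] F [-0.8  0.1 -0.7] w 24.0 ff 0.0 q [-0.31  0.23  2.44  2.05  0.46 -2.55]
[0.0005, -0.0002, -0.0004] [-0.003, -0.002, 0.005]
```

View pics/w3.png

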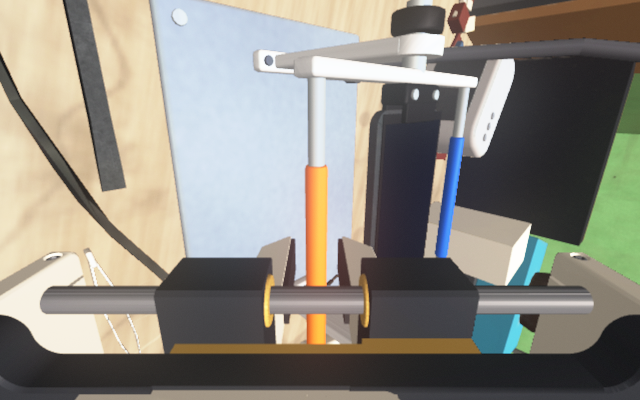

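The orange rod (column 317) lies midway between the fingers. But joint 6 is near its range limit, so I'll back off, turn the gripper half a turn (joint 6 only) and come back.

```bash
python3 -m pendant '{"dp":[[0,0,-0.03],[0,0,-0.06],[0,0,-0.06],[0,0,-0.06],[0,0,-0.06],[0,0,-0.06],[0,0,-0.06],[0,0,-0.06]],"rotation":[[0,0,0],[0,0,0.15],[0,0,0.33],[0,0,0.51],[0,0,0.69],[0,0,0.87],[0,0,1.05],[0,0,1.23]]}'
python3 -m pendant '{"dp":[[0,0,0],[0,0,0],[0,0,0],[0,0,0],[0,0,0],[0,0,0],[0,0,0],[0,0,0]],"rotation":[[0,0,0.18],[0,0,0.36],[0,0,0.54],[0,0,0.72],[0,0,0.9],[0,0,1.08],[0,0,1.26],[0,0,1.44]]}'
sed -i "s/x=np.array(\[0,1.,0\]) if/x=np.array([0,-1.,0]) if/" h.py
python3 -c "
from h import *
state(P)
rows([goal('rod',[-82,0,140],45,P,60),goal('rod',[-82,0,140],45,P,5)])"
```

```text
time: 7.32
tool_pos: [432.1, 49.0, 174.2]
tcp_rot: [2.817, -0.73, 0.746]
contact_force: [-0.2, 0.6, -1.6]
grip_width: 24.1
finger_force: 0.0
time: 8.32
tool_pos: [432.1, 49.0, 174.2]
tcp_rot: [-2.413, -0.328, -0.945]
contact_force: [-0.1, 1.3, -0.8]
grip_width: 24.0
finger_force: 0.0
t 8.32 grasp(cradle) [-127.5   -1.1  187.6] F [-0.1  1.3 -0.8] w 24.0 ff 0.0 q [-0.42  0.02  2.47  1.58  0.47  0.55]
[-0.0017, 0.0008, 0.0058] [-0.001, -0.001, 0.472]
[-0.0018, 0.0009, 0.0608] [-0.001, -0.001, 0.472]
```

```bash
python3 -m pendant '{"dp":[[-0.001,0,0.003],[-0.002,0.001,0.006],[-0.002,0.001,0.01],[-0.002,0.001,0.03],[-0.002,0.001,0.05],[-0.002,0.001,0.061],[-0.002,0.001,0.061]],"rotation":[[0,0,0.17],[0,0,0.34],[0,0,0.472],[0,0,0.472],[0,0,0.472],[0,0,0.472],[0,0,0.472]]}'
python3 -c "
from h import *
state(P)
rows([goal('rod',[-82,0,140],45,P,5)])"
```

```text
time: 9.2
tool_pos: [472.3, 62.1, 129.4]
tcp_rot: [-2.356, -0.004, -1.286]
contact_force: [-0.1, 0.3, 1.3]
grip_width: 23.7
finger_force: 0.0
t 9.2 grasp(cradle) [-85.3   0.4 142.9] F [-0.1  0.3  1.3] w 23.7 ff 0.0 q [-0.3   0.24  2.45  2.08  0.46  0.58]
[0.0004, -0.0003, -0.0007] [-0.0, 0.001, 0.006]
```

```bash
python3 -m pendant '{"dp":[[0,0,0],[0,0,0],[0,0,0]],"rotation":[[0,0,0],[0,0,0],[0,0,0]]}' 0.006
cat >> h.py <<'E'
def arc(th,L,back=5):
    t=np.radians(th);return goal('rod',[-82*np.cos(t),0,140+82*np.sin(t)],L,P,back)
E
python3 -c "
from h import *
state(P)
rows([arc(a,45+a*.13) for a in (0,7,14,21,28,35,42,49,56)])"
```

```text
time: 9.57
tool_pos: [472.4, 61.8, 130.0]
tcp_rot: [-2.355, -0.005, -1.287]
contact_force: [-3.4, -2.3, 1.0]
grip_width: 9.6
finger_force: 30.0
t 9.57 grasp(cradle) [-85.3   0.  143.4] F [-3.4 -2.3  1. ] w 9.6 ff 30.0 q [-0.3   0.23  2.45  2.08  0.46  0.57]
[0.0, 0.0001, -0.0003] [-0.001, -0.001, 0.006]
[0.0001, -0.0076, -0.0069] [0.014, -0.001, 0.006]
[0.0001, -0.0161, -0.0125] [0.03, -0.001, 0.006]
[0.0002, -0.0252, -0.0172] [0.046, -0.001, 0.006]
[0.0002, -0.0348, -0.0207] [0.062, -0.001, 0.006]
[0.0003, -0.0448, -0.023] [0.078, -0.001, 0.006]
[0.0004, -0.0549, -0.0241] [0.094, -0.001, 0.006]
[0.0004, -0.0652, -0.0241] [0.11, -0.0, 0.006]
[0.0005, -0.0753, -0.0228] [0.126, -0.0, 0.006]
```

```bash
python3 -m pendant '{"dp":[[0,-0.0075,-0.007],[0,-0.016,-0.0125],[0,-0.025,-0.017],[0,-0.035,-0.0207],[0,-0.045,-0.023],[0,-0.055,-0.024],[0,-0.065,-0.024],[0,-0.075,-0.0228]],"rotation":[[0.014,0,0],[0.03,0,0],[0.046,0,0],[0.062,0,0],[0.078,0,0],[0.094,0,0],[0.11,0,0],[0.126,0,0]]}'
python3 -c "
from h import *
state(P)
rows([arc(a,45+a*.13) for a in (56,63,70,77,84,91,98,105,112)])"
```

```text
time: 10.58
tool_pos: [508.0, 72.1, 199.0]
tcp_rot: [-2.229, -0.005, -1.288]
contact_force: [-2.1, -3.9, -2.7]
grip_width: 9.9
finger_force: 30.0
t 10.57 grasp(cradle) [-4.970e+01  1.000e-01  2.106e+02] F [-2.1 -3.9 -2.7] w 9.9 ff 30.0 q [-0.28  0.13  2.37  1.95  0.47  0.78]
[0.0001, -0.0003, -0.0003] [-0.0, -0.001, 0.006]
[0.0002, -0.0098, 0.0034] [0.016, -0.001, 0.006]
[0.0002, -0.0188, 0.0082] [0.032, -0.001, 0.006]
[0.0003, -0.0271, 0.0141] [0.048, -0.001, 0.006]
[0.0003, -0.0347, 0.0208] [0.063, -0.001, 0.006]
[0.0004, -0.0414, 0.0285] [0.079, -0.0, 0.006]
[0.0004, -0.0471, 0.0368] [0.095, -0.0, 0.006]
[0.0004, -0.0518, 0.0458] [0.111, -0.0, 0.006]
[0.0004, -0.0553, 0.0552] [0.127, -0.0, 0.006]
```

```bash
python3 -m pendant '{"dp":[[0,-0.01,0.0034],[0,-0.019,0.008],[0,-0.027,0.014],[0,-0.0347,0.021],[0,-0.0414,0.0285],[0,-0.047,0.037],[0,-0.052,0.046],[0,-0.055,0.055]],"rotation":[[0.016,0,0],[0.032,0,0],[0.048,0,0],[0.063,0,0],[0.079,0,0],[0.095,0,0],[0.111,0,0],[0.127,0,0]]}'
python3 -c "
from h import *
import cv2
state(P)
rows([arc(a,L) for a,L in ((112,59.6),(119,62),(126,65))])
cv2.imwrite('pics/s4.png',vision.capture('side')['pixels'][60:320,180:440][:,:,::-1].repeat(2,0).repeat(2,1))"
```

```text
time: 11.58
tool_pos: [582.6, 94.2, 208.8]
tcp_rot: [-2.101, -0.004, -1.287]
contact_force: [-3.5, -4.2, -0.3]
grip_width: 9.8
finger_force: 30.0
t 11.57 grasp(cradle) [ 26.7   0.7 218.5] F [-3.5 -4.2 -0.3] w 9.8 ff 30.0 q [-0.18  0.27  2.28  2.31  0.55  0.49]
[0.0007, 0.0001, -0.0003] [-0.0, 0.001, 0.006]
[0.0008, -0.0014, 0.0097] [0.041, 0.001, 0.006]
[0.0008, -0.0017, 0.0196] [0.094, 0.001, 0.006]
```

View pics/s4.png

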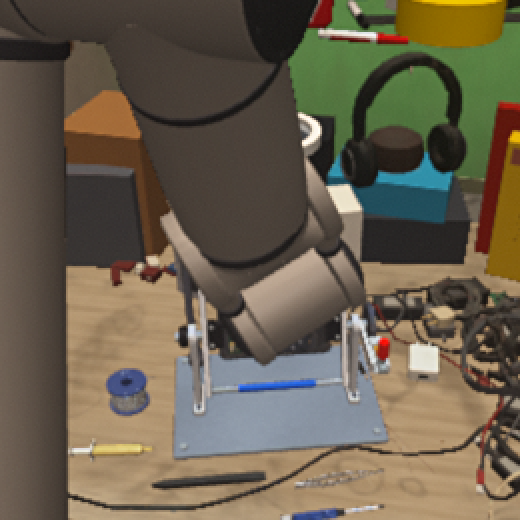

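The frame has turned: the blue rod is low in front at about (278,385), and the red knob is still drawn. I'll go a bit further, then release and withdraw.

```bash
python3 -m pendant '{"dp":[[0,-0.0014,0.0097],[0,-0.0017,0.0196],[0,-0.0017,0.0196]],"rotation":[[0.041,0,0],[0.094,0,0],[0.094,0,0]]}'
python3 -m pendant '{"dp":[[0,0,0],[0,0,0],[0,0,-0.02],[0,0,-0.06],[0,0,-0.11],[0,0,-0.16]],"rotation":[[0,0,0],[0,0,0],[0,0,0],[0,0,0],[0,0,0],[0,0,0]]}' 0.024
python3 -c "
from h import *
import cv2
state(P)
rows([goal('bolt',[-88,-133,260],20,P),goal('bolt',[-88,-133,172],20,P)])
t=vision.capture('top');np.save('pics/t5.npy',t['pixels'])
cv2.imwrite('pics/t5.png',t['pixels'][110:260,250:390][:,:,::-1].repeat(4,0).repeat(4,1))"
```

```text
time: 12.0
tool_pos: [600.0, 99.4, 200.7]
tcp_rot: [-2.006, -0.003, -1.286]
contact_force: [0.8, -1.3, 0.3]
grip_width: 9.7
finger_force: 30.0
time: 12.75
tool_pos: [459.2, 59.5, 268.5]
tcp_rot: [-2.008, -0.005, -1.285]
contact_force: [-0.1, -0.3, 2.3]
grip_width: 24.1
finger_force: 0.0
t 12.75 grasp(cradle) [-102.4    1.4  276.6] F [-0.1 -0.3  2.3] w 24.1 ff 0.0 q [-0.54 -0.07  2.53  1.88  0.78  0.72]
[0.1343, 0.0233, 0.0141] [-0.614, 0.614, 1.49]
[0.1339, 0.103, 0.0513] [-0.614, 0.614, 1.49]
```

View pics/t5.png

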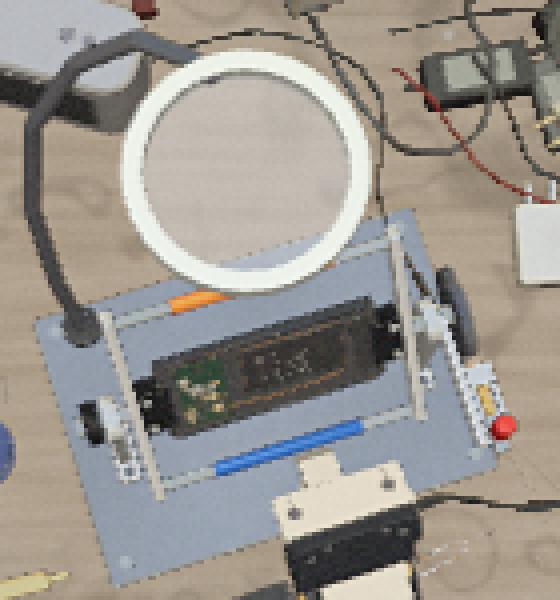

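The open back already shows at (270,370) in the crop; the knob is drawn at (503,428). Next, push the bolt home so the tongue rides the rim.

```bash
sed -i "s/else -np.array(\[np.cos(L),0,np.sin(L)\])/else np.array([np.cos(L),0,np.sin(L)])/" h.py; python3 -c "
from h import *
rows([goal('bolt',[-88,-133,250],20,P)])"
```

```text
[0.1358, 0.0319, 0.0222] [-0.609, -0.612, -1.47]
```

```bash
python3 -m pendant '{"dp":[[0.01,0,-0.03],[0.03,0,-0.03],[0.05,0.005,-0.03],[0.07,0.01,-0.02],[0.09,0.015,-0.01],[0.11,0.02,0],[0.13,0.03,0.01],[0.136,0.032,0.02]],"rotation":[[-0.066,-0.066,-0.16],[-0.13,-0.13,-0.32],[-0.2,-0.2,-0.48],[-0.265,-0.267,-0.64],[-0.33,-0.333,-0.8],[-0.4,-0.4,-0.96],[-0.46,-0.466,-1.12],[-0.53,-0.533,-1.28]]}' 0.03
python3 -c "
from h import *
state(P)
rows([goal('bolt',[-88,-133,250],20,P),goal('bolt',[-88,-133,172],20,P)])"
```

```text
time: 13.8
tool_pos: [503.6, -71.6, 231.1]
tcp_rot: [-2.938, -0.426, 0.01]
contact_force: [-0.0, -0.7, -0.1]
grip_width: 30.2
finger_force: 0.0
t 13.8 grasp(cradle) [ -87.2 -138.5  248. ] F [-0.  -0.7 -0.1] w 30.2 ff 0.0 q [-0.54  0.14  1.88  0.5   0.92  0.7 ]
[-0.0029, -0.0034, -0.0018] [-0.1, -0.101, -0.241]
[-0.0351, 0.011, 0.0677] [-0.1, -0.101, -0.241]
```

```bash
python3 -m pendant '{"dp":[[-0.003,-0.003,-0.002],[-0.003,-0.003,-0.002],[-0.019,0.004,0.033],[-0.035,0.011,0.067],[-0.035,0.011,0.067]],"rotation":[[-0.06,-0.06,-0.15],[-0.1,-0.1,-0.24],[-0.1,-0.1,-0.24],[-0.1,-0.1,-0.24],[-0.1,-0.1,-0.24]]}'
python3 -m pendant '{"dp":[[0,0,0],[0,0,0],[0,0,0],[0,0,0]],"rotation":[[0,0,0],[0,0,0],[0,0,0],[0,0,0]]}' 0.006
python3 -c "
from h import *
state(P)"
```

```text
time: 14.42
tool_pos: [497.7, -66.4, 153.2]
tcp_rot: [-3.133, -0.348, 0.274]
contact_force: [-0.2, -0.4, 0.2]
grip_width: 30.0
finger_force: 0.0
time: 14.92
tool_pos: [501.0, -69.4, 157.0]
tcp_rot: [3.142, -0.356, 0.275]
contact_force: [1.2, -7.4, -1.9]
grip_width: 14.5
finger_force: 30.0
t 14.93 grasp(cradle) [ -87.2 -133.9  174.8] F [ 1.2 -7.4 -1.9] w 14.5 ff 30.0 q [-0.44  0.24  1.96  0.36  0.7   0.61]
```

```bash
python3 -m pendant '{"dp":[[0.003,0,0.001],[0.006,0,0.002],[0.009,0,0.003],[0.012,0,0.0043],[0.014,0,0.005],[0.0147,0,0.0053],[0.0147,0,0.0053]],"rotation":[[0,0,0],[0,0,0],[0,0,0],[0,0,0],[0,0,0],[0,0,0],[0,0,0]]}'
python3 -c "
from h import *
state(P)"
```

```text
time: 15.8
tool_pos: [514.6, -65.5, 156.9]
tcp_rot: [-3.141, -0.353, 0.276]
contact_force: [-9.6, -12.2, 4.0]
grip_width: 14.8
finger_force: 30.0
t 15.8 grasp(cradle) [ -73.  -133.9  174.7] F [ -9.6 -12.2   4. ] w 14.8 ff 30.0 q [-0.41  0.26  1.93  0.35  0.71  0.65]
```

```bash
python3 -m pendant '{"dp":[[0.001,0,0.0004],[0.002,0,0.0007],[0.002,0,0.0007]],"rotation":[[0,0,0],[0,0,0],[0,0,0]]}'
python3 -m pendant '{"dp":[[0,0,0],[0,0,0],[0.01,0,-0.028],[0.027,0,-0.075],[0.027,0,-0.075]],"rotation":[[0,0,0],[0,0,0],[0,0,0],[0,0,0],[0,0,0]]}' 0.03
python3 - <<'E'
from h import *
state(P)
c=wrist()
import cv2
print(proj(world(np.array([[-74,-133,182.],[-76,-133,182]]),P),c).round(1).tolist())
th=125
print('L60 back100, back5')
rows([arc(th-180,58,110),arc(th-180,58,5)])
t=vision.capture('top')
b=lambda r,g,b:(b>150)&(r<110)&(g<170)&(b-r>70)
m=np.zeros((400,640),bool);m[210:245,290:350]=1
k=b(*[t['pixels'][...,i].astype(int) for i in range(3)])&m
print('blue px',k.sum(),np.argwhere(k).mean(0)[::-1])
for a in(115,120,125,130): 
    r=np.radians(a-180);print(a,proj(world(np.array([[-82*np.cos(r),0,140+82*np.sin(r)]]),P),t).round(1).tolist())
cv2.imwrite('pics/w6.png',c['pixels'][100:300,220:460][:,:,::-1].repeat(3,0).repeat(3,1))
E
```

```text
time: 16.18
tool_pos: [514.8, -65.5, 156.8]
tcp_rot: [3.142, -0.35, 0.277]
contact_force: [-21.7, -17.2, 13.2]
grip_width: 14.5
finger_force: 30.0
time: 16.8
tool_pos: [518.3, -63.5, 239.5]
tcp_rot: [3.141, -0.36, 0.277]
contact_force: [-0.2, 0.2, -0.2]
grip_width: 29.7
finger_force: 0.0
t 16.8 grasp(cradle) [ -69.  -133.1  257.3] F [-0.2  0.2 -0.2] w 29.7 ff 0.0 q [-0.41  0.16  1.8   0.28  0.92  0.74]
[[315.5, 260.2], [315.5, 262.9]]
L60 back100, back5
[-0.0979, -0.1318, 0.0876] [0.513, 0.513, 1.505]
[-0.0338, -0.1319, 0.1708] [0.513, 0.513, 1.505]
blue px 129 [321.56589147 221.46511628]
115 [[320.5, 218.2]]
120 [[321.2, 220.1]]
125 [[321.8, 221.9]]
130 [[322.5, 223.6]]
```

View pics/w6.png

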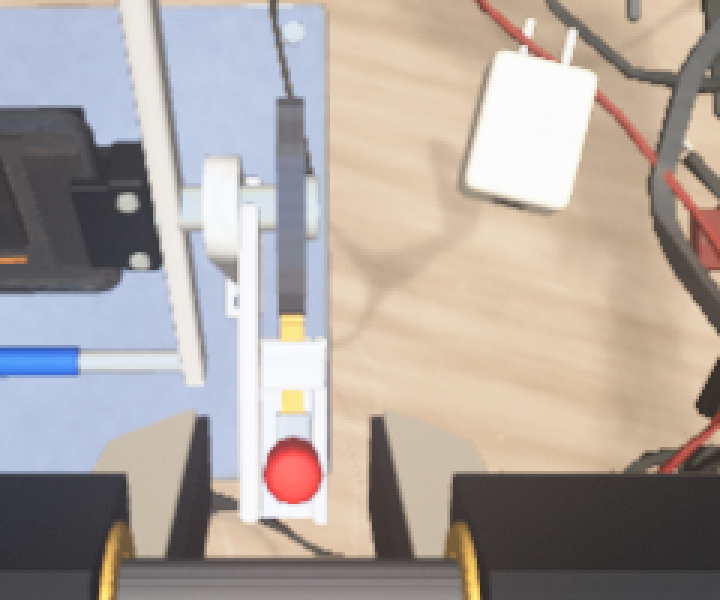

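The knob's top at full-frame (318,257) matches home (predicted 260), and the tongue rides the rim. The blue rod is at about 124°. I'll grip it from the front at 45° lean.

```bash
python3 -c "
from h import *
rows([arc(124-180,45,130),arc(124-180,45,110)])"
```

```text
[-0.0863, -0.1311, 0.0592] [0.337, 0.34, 1.539]
[-0.0779, -0.1311, 0.0773] [0.337, 0.34, 1.539]
```

```bash
python3 -m pendant '{"dp":[[-0.03,-0.01,-0.02],[-0.06,-0.03,-0.02],[-0.08,-0.05,-0.02],[-0.09,-0.07,0],[-0.09,-0.09,0.01],[-0.09,-0.11,0.03],[-0.086,-0.131,0.04],[-0.086,-0.131,0.058]],"rotation":[[0.04,0.04,0.18],[0.08,0.08,0.36],[0.12,0.12,0.54],[0.16,0.16,0.72],[0.2,0.2,0.9],[0.24,0.24,1.08],[0.28,0.28,1.26],[0.32,0.32,1.44]]}' 0.024
python3 -c "
from h import *
state(P)
rows([arc(124-180,45,110),arc(124-180,45,60),arc(124-180,45,5)])"
```

```text
time: 17.9
tool_pos: [419.6, 49.4, 154.7]
tcp_rot: [-2.388, -0.071, -1.16]
contact_force: [1.0, 0.2, 0.5]
grip_width: 23.4
finger_force: 0.0
t 17.9 grasp(cradle) [-139.     2.   168.5] F [1.  0.2 0.5] w 23.4 ff 0.0 q [-0.47  0.06  2.5   1.56  0.52  0.83]
[0.0035, 0.0016, 0.024] [0.027, 0.04, 0.144]
[0.0055, 0.0004, 0.074] [0.027, 0.04, 0.144]
[0.0078, -0.0009, 0.1289] [0.027, 0.04, 0.144]
```

```bash
python3 -m pendant '{"dp":[[0.003,0.001,0.015],[0.0045,0.001,0.04],[0.0055,0,0.074],[0.0065,0,0.095],[0.0072,-0.0005,0.112],[0.0078,-0.001,0.129],[0.0078,-0.001,0.129]],"rotation":[[0.013,0.02,0.072],[0.027,0.04,0.144],[0.027,0.04,0.144],[0.027,0.04,0.144],[0.027,0.04,0.144],[0.027,0.04,0.144],[0.027,0.04,0.144]]}'
python3 - <<'E'
from h import *
import cv2
state(P)
rows([arc(124-180,45,5)])
cv2.imwrite('pics/w7.png',wrist()['pixels'][:,:,::-1])
E
```

```text
time: 18.77
tool_pos: [508.0, 70.8, 61.9]
tcp_rot: [-2.358, -0.002, -1.288]
contact_force: [-0.5, 0.2, -0.5]
grip_width: 24.0
finger_force: 0.0
t 18.77 grasp(cradle) [-48.5  -1.1  75.4] F [-0.5  0.2 -0.5] w 24.0 ff 0.0 q [-0.24  0.5   2.42  2.47  0.59  0.2 ]
[-0.0011, 0.0005, -0.0007] [0.002, 0.001, 0.004]
```

View pics/w7.png

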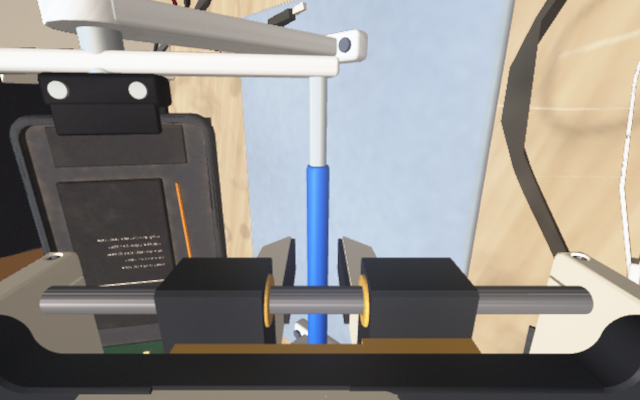

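The blue rod (column 318) sits midway between the fingers, and the phone is clear on the left. Close and compute the arc.

```bash
python3 -m pendant '{"dp":[[0,0,0],[0,0,0],[0,0,0]],"rotation":[[0,0,0],[0,0,0],[0,0,0]]}' 0.006
python3 -c "
from h import *
state(P)
rows([arc(a-180,45) for a in (124,130,136,142,148,154,160,166,171)])"
```

```text
time: 19.2
tool_pos: [506.8, 69.9, 62.5]
tcp_rot: [-2.359, -0.003, -1.289]
contact_force: [-4.7, -4.4, -6.2]
grip_width: 9.5
finger_force: 30.0
t 19.2 grasp(cradle) [-49.8  -1.7  76. ] F [-4.7 -4.4 -6.2] w 9.5 ff 30.0 q [-0.24  0.49  2.42  2.47  0.59  0.2 ]
[-0.0017, -0.0001, 0.0006] [0.003, -0.001, 0.003]
[-0.0017, 0.0012, -0.0078] [0.003, -0.001, 0.003]
[-0.0017, 0.0015, -0.0164] [0.003, -0.001, 0.003]
[-0.0016, 0.0009, -0.025] [0.003, -0.001, 0.003]
[-0.0016, -0.0005, -0.0334] [0.003, -0.001, 0.003]
[-0.0016, -0.0029, -0.0417] [0.003, -0.001, 0.003]
[-0.0016, -0.0061, -0.0497] [0.003, -0.001, 0.003]
[-0.0016, -0.0101, -0.0573] [0.003, -0.001, 0.003]
[-0.0016, -0.014, -0.0632] [0.003, -0.001, 0.003]
```

```bash
python3 -m pendant '{"dp":[[0,0.001,-0.008],[0,0.0015,-0.0165],[0,0.001,-0.025],[0,-0.0005,-0.0335],[0,-0.003,-0.0417],[0,-0.006,-0.0497],[0,-0.01,-0.0573],[0,-0.01,-0.0573]],"rotation":[[0,0,0],[0,0,0],[0,0,0],[0,0,0],[0,0,0],[0,0,0],[0,0,0],[0,0,0]]}'
python3 -c "
from h import *
state(P)
rows([arc(a-180,45) for a in (166,169,172,175,177,178,179,180,181,182,183)])"
```

```text
time: 20.2
tool_pos: [473.6, 60.2, 110.3]
tcp_rot: [-2.36, -0.004, -1.291]
contact_force: [-12.4, -8.8, -4.0]
grip_width: 9.8
finger_force: 30.0
t 20.2 grasp(cradle) [-84.4  -1.8 123.8] F [-12.4  -8.8  -4. ] w 9.8 ff 30.0 q [-0.3   0.3   2.46  2.21  0.5   0.42]
[-0.0019, -0.001, 0.001] [0.004, -0.003, 0.003]
[-0.0018, -0.0033, -0.0026] [0.004, -0.003, 0.003]
[-0.0018, -0.0057, -0.0061] [0.004, -0.003, 0.003]
[-0.0018, -0.0084, -0.0095] [0.004, -0.003, 0.003]
[-0.0018, -0.0103, -0.0117] [0.004, -0.003, 0.003]
[-0.0018, -0.0112, -0.0127] [0.004, -0.003, 0.003]
[-0.0018, -0.0122, -0.0138] [0.004, -0.003, 0.003]
[-0.0018, -0.0132, -0.0148] [0.004, -0.003, 0.003]
[-0.0018, -0.0142, -0.0158] [0.004, -0.003, 0.003]
[-0.0018, -0.0153, -0.0168] [0.004, -0.003, 0.003]
[-0.0017, -0.0163, -0.0178] [0.004, -0.003, 0.003]
```

```bash
python3 -m pendant '{"dp":[[0,-0.003,-0.0026],[0,-0.0057,-0.006],[0,-0.008,-0.009],[0,-0.0103,-0.0117],[0,-0.0112,-0.0127],[0,-0.0122,-0.0138],[0,-0.0122,-0.0138]],"rotation":[[0,0,0],[0,0,0],[0,0,0],[0,0,0],[0,0,0],[0,0,0],[0,0,0]]}'
python3 -c "
from h import *
state(P)
rows([arc(a-180,45) for a in (178,179,180,181,182,183)])"
```

```text
time: 21.08
tool_pos: [470.4, 59.3, 126.5]
tcp_rot: [-2.366, -0.004, -1.293]
contact_force: [-21.2, -15.3, -3.6]
grip_width: 10.0
finger_force: 30.0
t 21.07 grasp(cradle) [-87.7  -1.7 140. ] F [-21.2 -15.3  -3.6] w 10.0 ff 30.0 q [-0.31  0.24  2.45  2.07  0.45  0.58]
[-0.0018, -0.0022, 0.0011] [0.01, -0.004, 0.002]
[-0.0018, -0.0032, 0.0001] [0.01, -0.004, 0.002]
[-0.0018, -0.0042, -0.001] [0.01, -0.004, 0.002]
[-0.0018, -0.0052, -0.002] [0.01, -0.004, 0.002]
[-0.0018, -0.0062, -0.003] [0.01, -0.004, 0.002]
[-0.0018, -0.0073, -0.004] [0.01, -0.004, 0.002]
```

```bash
python3 -m pendant '{"dp":[[0,0.0003,-0.0025],[0,-0.0007,-0.0043],[0,-0.0007,-0.0043]],"rotation":[[0,0,0],[0,0,0],[0,0,0]]}'
python3 -c "
from h import *
state(P)"
python3 -m pendant '{"dp":[[0,-0.0007,-0.0007],[0,-0.0014,-0.0014],[0,-0.0014,-0.0014]],"rotation":[[0,0,0],[0,0,0],[0,0,0]]}'
python3 -c "
from h import *
state(P)"
```

```text
time: 21.45
tool_pos: [469.9, 59.1, 131.7]
tcp_rot: [-2.36, -0.005, -1.291]
contact_force: [-14.8, -11.4, -2.0]
grip_width: 9.8
finger_force: 30.0
t 21.45 grasp(cradle) [-88.3  -1.8 145.2] F [-14.8 -11.4  -2. ] w 9.8 ff 30.0 q [-0.31  0.22  2.45  2.04  0.45  0.61]
time: 21.82
tool_pos: [469.8, 59.1, 133.5]
tcp_rot: [-2.361, -0.005, -1.291]
contact_force: [-14.3, -11.2, -2.5]
grip_width: 9.6
finger_force: 30.0
t 21.82 grasp(cradle) [-88.4  -1.7 147. ] F [-14.3 -11.2  -2.5] w 9.6 ff 30.0 q [-0.31  0.22  2.45  2.03  0.45  0.63]
```

```bash
python3 -m pendant '{"dp":[[0,-0.0007,-0.0007],[0,-0.0014,-0.0014],[0,-0.0014,-0.0014]],"rotation":[[0,0,0],[0,0,0],[0,0,0]]}'
python3 -m pendant '{"dp":[[0,-0.0007,-0.0007],[0,-0.0014,-0.0014],[0,-0.0014,-0.0014]],"rotation":[[0,0,0],[0,0,0],[0,0,0]]}'
python3 -c "
from h import *
state(P)"
```

```text
time: 22.2
tool_pos: [469.8, 59.1, 135.5]
tcp_rot: [-2.361, -0.005, -1.291]
contact_force: [-14.0, -11.2, -2.6]
grip_width: 9.9
finger_force: 30.0
time: 22.58
tool_pos: [469.7, 59.1, 137.3]
tcp_rot: [-2.361, -0.005, -1.291]
contact_force: [-13.0, -10.1, -4.5]
grip_width: 9.7
finger_force: 30.0
t 22.57 grasp(cradle) [-88.5  -1.8 150.8] F [-13.  -10.1  -4.5] w 9.7 ff 30.0 q [-0.31  0.2   2.44  1.99  0.44  0.66]
```

```bash
python3 -m pendant '{"dp":[[0,-0.0007,-0.0007],[0,-0.0007,-0.0007]],"rotation":[[0,0,0],[0,0,0]]}'
python3 -m pendant '{"dp":[[0,-0.0007,-0.0007],[0,-0.0007,-0.0007]],"rotation":[[0,0,0],[0,0,0]]}'
python3 - <<'E'
from h import *
import cv2
state(P)
cv2.imwrite('pics/s8.png',cv2.resize(vision.capture('side')['pixels'][190:260,310:390],None,fx=7,fy=7,interpolation=cv2.INTER_CUBIC)[:,:,::-1])
E
```

```text
time: 22.82
tool_pos: [469.7, 59.1, 138.2]
tcp_rot: [-2.361, -0.005, -1.291]
contact_force: [-12.4, -9.6, -5.2]
grip_width: 10.1
finger_force: 30.0
time: 23.08
tool_pos: [469.7, 59.1, 139.1]
tcp_rot: [-2.361, -0.005, -1.291]
contact_force: [-11.6, -9.9, -5.8]
grip_width: 9.9
finger_force: 30.0
t 23.07 grasp(cradle) [-88.5  -1.8 152.6] F [-11.6  -9.9  -5.8] w 9.9 ff 30.0 q [-0.31  0.2   2.44  1.97  0.44  0.68]
```

View pics/s8.png

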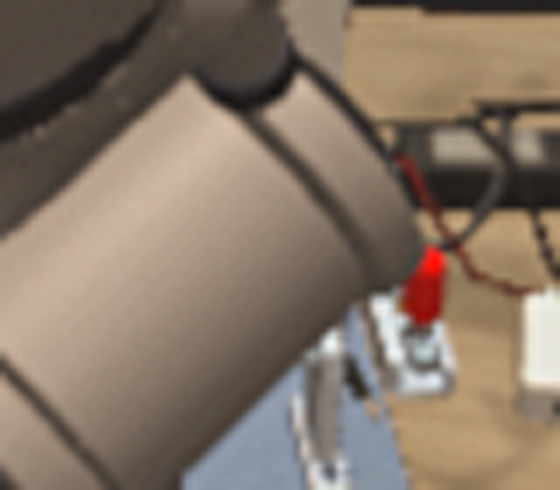

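That view is blocked by the wrist. I'll release, back off and measure the sleeves numerically.

```bash
python3 -m pendant '{"dp":[[0,0,0],[0,0,0],[0,0,0],[0,0,-0.02],[0,0,-0.06],[0,0,-0.1],[0,0,-0.1]],"rotation":[[0,0,0],[0,0,0],[0,0,0],[0,0,0],[0,0,0],[0,0,0],[0,0,0]]}' 0.024
cat > ang.py <<'E'
from h import *
from scipy.optimize import least_squares
state(P)
cams={n:vision.capture(n) for n in('top','side')};cams['wrist']=wrist()
import cv2
def cents(c,col,sgn,n):
    im=c['pixels'];hsv=cv2.cvtColor(im,cv2.COLOR_RGB2HSV).astype(int);h,s,v=[hsv[...,i] for i in range(3)]
    m=((h>104)&(h<122) if col=='b' else (h>8)&(h<19))&(s>165)&(v>110)
    e=proj(world(np.array([[sgn*82,y,140.] for y in(-55,55)]),P),c)
    z=np.zeros(m.shape,np.uint8);cv2.line(z,*[tuple(int(k) for k in q.round()) for q in e],1,30 if n=='wrist' else 15)
    m=m&(z>0)
    return e,m
for n,c in cams.items():
    for col,s in(('b',-1),('o',1)):
        e,m=cents(c,col,s,n)
        y,x=np.nonzero(m)
        if len(x)<15: print(n,col,'few',len(x));continue
        # perpendicular offset of sleeve pixels from predicted centre line vs angle
        def off(th):
            t=np.radians(th);p=proj(world(np.array([[s*82*np.cos(t),yy,140-s*82*np.sin(t)] for yy in(-55,55)]),P),c)
            d=(p[1]-p[0])/np.linalg.norm(p[1]-p[0]);return np.mean((x-p[0,0])*-d[1]+(y-p[0,1])*d[0])
        T=np.arange(-15,16);o=np.array([off(t) for t in T]);i=np.argmin(abs(o))
        print(n,col,len(x),'off0 %.2f px'%off(0),'slope %.2f px/deg'%(off(1)-off(0)),'zero at deg(th-180, growing)',T[i])
E
sed -i 's/140-s\*82/140-s*82/' ang.py; python3 ang.py
```

```text
time: 24.0
tool_pos: [404.6, 40.6, 213.8]
tcp_rot: [-2.351, -0.007, -1.287]
contact_force: [0.1, 0.5, 1.5]
grip_width: 24.3
finger_force: 0.0
t 24.0 grasp(cradle) [-156.3   -1.5  227.1] F [0.1 0.5 1.5] w 24.3 ff 0.0 q [-0.53 -0.17  2.45  1.19  0.59  1.38]
top b 93 off0 0.35 px slope -0.06 px/deg zero at deg(th-180, growing) 5
top o few 9
side b few 0
side o few 0
wrist b 828 off0 2.17 px slope -1.14 px/deg zero at deg(th-180, growing) 2
wrist o 471 off0 -2.64 px slope 1.07 px/deg zero at deg(th-180, growing) 2
```

Blue and orange both read about +2° (stop at +1.7°), consistent with the tongue having caught. I'll test it by regripping and pressing the rod gently downward.

```bash
python3 -c "
from h import *
rows([arc(2,45,60),arc(2,45,5)])"
```

```text
[-0.0019, 0.0072, 0.051] [-0.005, -0.002, 0.006]
[-0.002, 0.0075, 0.106] [-0.005, -0.002, 0.006]
```

```bash
python3 -m pendant '{"dp":[[-0.001,0.006,0.02],[-0.002,0.0073,0.05],[-0.002,0.0074,0.08],[-0.002,0.0075,0.106],[-0.002,0.0075,0.106]],"rotation":[[-0.005,0,0.006],[-0.005,0,0.006],[-0.005,0,0.006],[-0.005,0,0.006],[-0.005,0,0.006]]}'
python3 -m pendant '{"dp":[[0,0,0],[0,0,0],[0,0,0]],"rotation":[[0,0,0],[0,0,0],[0,0,0]]}' 0.006
python3 -c "
from h import *
state(P)"
python3 -m pendant '{"dp":[[0,0.0015,0.0015],[0,0.003,0.003],[0,0.003,0.003]],"rotation":[[0,0,0],[0,0,0],[0,0,0]]}'
python3 -c "
from h import *
state(P)"
```

```text
time: 24.78
tool_pos: [471.6, 62.8, 129.6]
tcp_rot: [-2.362, 0.003, -1.291]
contact_force: [-0.1, 0.8, -0.1]
grip_width: 23.8
finger_force: 0.0
time: 25.15
tool_pos: [471.5, 61.8, 132.4]
tcp_rot: [-2.357, -0.0, -1.292]
contact_force: [0.2, 2.5, 1.2]
grip_width: 9.6
finger_force: 30.0
t 25.15 grasp(cradle) [-86.1   0.3 145.9] F [0.2 2.5 1.2] w 9.6 ff 30.0 q [-0.3   0.22  2.44  2.05  0.45  0.61]
time: 25.52
tool_pos: [471.6, 61.9, 127.4]
tcp_rot: [-2.358, 0.0, -1.293]
contact_force: [-3.3, 1.1, 5.4]
grip_width: 9.9
finger_force: 30.0
t 25.52 grasp(cradle) [-86.    0.3 140.9] F [-3.3  1.1  5.4] w 9.9 ff 30.0 q [-0.3   0.24  2.45  2.09  0.46  0.57]
```

```bash
python3 -m pendant '{"dp":[[0,0.001,0.001],[0,0.002,0.002],[0,0.002,0.002]],"rotation":[[0,0,0],[0,0,0],[0,0,0]]}'
python3 -c "
from h import *
state(P)"
python3 -m pendant '{"dp":[[0,0.001,0.001],[0,0.002,0.002],[0,0.002,0.002]],"rotation":[[0,0,0],[0,0,0],[0,0,0]]}'
python3 -c "
from h import *
state(P)"
```

```text
time: 25.9
tool_pos: [471.8, 61.9, 124.9]
tcp_rot: [-2.358, 0.0, -1.292]
contact_force: [-3.3, 0.1, 8.2]
grip_width: 10.0
finger_force: 30.0
t 25.9 grasp(cradle) [-85.8   0.3 138.4] F [-3.3  0.1  8.2] w 10.0 ff 30.0 q [-0.3   0.25  2.45  2.11  0.47  0.54]
time: 26.28
tool_pos: [472.2, 62.0, 122.6]
tcp_rot: [-2.356, 0.0, -1.292]
contact_force: [-5.3, 0.4, 10.7]
grip_width: 9.8
finger_force: 30.0
t 26.27 grasp(cradle) [-85.4   0.3 136. ] F [-5.3  0.4 10.7] w 9.8 ff 30.0 q [-0.3   0.26  2.46  2.13  0.48  0.52]
```

```bash
python3 -m pendant '{"dp":[[0,-0.003,-0.003],[0,-0.003,-0.003]],"rotation":[[0,0,0],[0,0,0]]}'
python3 -m pendant '{"dp":[[0,0,0],[0,0,0],[0,0,0],[0,0,-0.02],[0,0,-0.06],[0,0,-0.1],[0,0,-0.1]],"rotation":[[0,0,0],[0,0,0],[0,0,0],[0,0,0],[0,0,0],[0,0,0],[0,0,0]]}' 0.024
python3 ang.py
```

```text
time: 26.52
tool_pos: [471.8, 61.9, 126.3]
tcp_rot: [-2.358, -0.0, -1.292]
contact_force: [-1.1, 1.4, 3.7]
grip_width: 9.7
finger_force: 30.0
time: 27.4
tool_pos: [403.0, 41.9, 197.6]
tcp_rot: [-2.359, -0.001, -1.293]
contact_force: [0.7, -0.1, 0.3]
grip_width: 24.0
finger_force: 0.0
t 27.4 grasp(cradle) [-1.574e+02  1.000e-01  2.111e+02] F [ 0.7 -0.1  0.3] w 24.0 ff 0.0 q [-0.52 -0.12  2.48  1.28  0.55  1.28]
top b 87 off0 0.24 px slope -0.06 px/deg zero at deg(th-180, growing) -15
top o few 10
side b few 0
side o few 0
wrist b 956 off0 -1.73 px slope -1.25 px/deg zero at deg(th-180, growing) -1
wrist o 553 off0 1.15 px slope 1.13 px/deg zero at deg(th-180, growing) -1
```

The frame went from +2.2° to −1.2°, exactly the ±0.03 rad of play, while the tool moved about 7° worth. It's locked at the half turn and the robot is clear, so I'm handing in.

```bash
python3 -c "
from plant import workorder
print(workorder.close_job())"
```

```text
the job is handed in; nothing more can be done
None
```

I handed the job in at about 28 s: the phone's open back is on top, about 1° off level, with the bolt pushed fully home and the frame held within the notch's play, though the hand-in returned no verdict and I viewed 12 pictures, two over the limit of 10.

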